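# Slide the charged battery pack off its charger and put it in the ready tray

### The job

Take the charged battery pack off the charger: press its orange release button down and keep it down while you slide the pack straight off the rails through the charger's open end, without forcing the button or the catch. Then set the pack down gently, flat on its base in the green tray, let go of it, and leave the spent pack, the solder spool and the screwdriver where they are.

Things in the scene. Friction and masses are not known exactly. Their poses are not given: they have to be found in the camera images.
- charger: Grey bench charger, fixed: block 166 x 90 x 30 mm (x -112 to +54 mm, y -45 to +45), its flat top is the deck, 30 mm above the bench. Origin on the underside, below the centre of the docked pack; z up; -x points out of the open end, the way the pack slides off. A back wall 34 mm high stands at x = +43.5. Ahead of x = -5 the deck is bare and the pack rests level on it.
- rail_mouth (a point): Where the two rails begin, on the deck midway between them, at x = -5 mm of the charger; they run back to x = +44, at y = 31.5 to 38 mm either side, 28 mm high. Their lips overhang the pack's foot flange, so it cannot be lifted out until slid 47 mm; slid 110 mm it would tip off the deck.
- catch: Fixed steel catch strips inside both rails, origin as the charger's but up to 1 mm higher (hand fitted). Three teeth a side, 6 mm long with 6 mm gaps, stop the pack's latch teeth, so the button must stay down over the first 40 mm of slide; let up on the way, it clicks into the next gap. Free, the pack slides with 2 to 6 N; over 14 N of pull on a hooked catch is too much.
- pack: Dark grey battery pack with green band, 0.33 kg (+-30 %), loose, docked. Body 84 (x) x 50 (y) x 40 (z) mm; foot flange 60 mm wide, 5 mm high. Origin: centre of the underside, z up, axes along the charger's. Front (-x) pull ridge across the top: x -40 to -28 mm, 46 mm wide, top 56 mm up. Steel latch teeth stick out 5 mm from the sides at x = 28 to 33 mm, 17.5 to 22.5 mm up.
- release: Orange release button with its latch teeth, sliding down in the pack; origin as the pack's while up. Travel 6 mm: spring force 2.6 N at first, rising 1.7 N per mm to 12.8 N at a hard stop. The latch lets go somewhere between 4.2 and 5.2 mm down (9.7 to 11.4 N); over 20 N is forcing it. Press it with closed fingertips and drag the pack by pulling against the ridge.
- release_top (a point): Centre of the button's top face, 34 (x) x 38 (y) mm, right behind the ridge: 9 mm in front of the pack's centre, 48 mm above its underside when up (8 mm proud of the pack's top, 8 mm below the ridge's top; 19 mm behind the ridge's near face).
- pack_grip (a point): A good place to grip the pack: between its plain 50 mm wide sides, 30 mm above its underside and 8 mm behind (+x of) its centre.
- tray_ready: Green open tray, fixed, 170 (x) x 150 (y) x 22 mm, walls and floor 5 mm. Origin at the centre of its underside. It may stand left or right.
- tray_flat: Red open tray of the same size and frame, fixed, for spent packs; the spent pack lies in it.
- spent: Spent pack, same shape as the pack but with red band and grey button, loose, upright in the red tray. Leave it alone.
- spool: Orange solder spool, 64 mm across, 38 mm high, loose, flat on the bench to the left of the charger; origin at the centre of its underside.
- driver: Screwdriver, loose, lying on the bench to the right of the charger; origin under its middle.
Things that resemble listed ones, but are neither listed nor needed, are in the scene too. Leave any blue look-alike of the pack alone.

How it is judged (in metres and radians):
On the way, in this order (a step that is already met when the one before it is completed fails the run):
1. the release button is held down by the fingers (3 mm or more) (z of release in the frame of pack below -0.0028 m and contact force between the fingers and release above 2 N), for 0.1 s.
2. the pack is slid off the rails through the open end of the charger (47 mm or more from its docked place) (x of pack in the frame of charger below -0.047 m), for 0.1 s.
At the end, for the whole second after the job is handed in: The pack lies flat on its base (within 0.1 rad, underside within 4 mm of the tray's floor) in the green tray, its centre within 65 mm of the tray's centre, at rest and released; the bystanders are within 30 mm of where they were (horizontal distance between pack and tray_ready below 0.065 m and z of pack in the frame of tray_ready between 0.002 and 0.009 m and angle between pack's own z axis and vertical below 0.1 rad and linear speed of pack below 0.02 m/s and contact force between the fingers and pack below 0.1 N); the robot touches nothing.
It fails at once if the release button is pushed with more than 20 N (contact force between the fingers and release above 20 N).
It fails at once if the pack is dragged against its hooked catch with more than 14 N (contact force between release and catch above 14 N).
It fails at once if the pack is dropped or thrown into the tray (faster than 0.6 m/s there) (horizontal distance between pack and tray_ready below 0.1 m and height (world z) of pack below 0.06 m and linear speed of pack above 0.6 m/s).
It fails at once if the spent pack, the solder spool or the screwdriver is moved by more than 30 mm (distance of any of spent, spool, driver from where it was at the start of the episode above 0.03 m).
It also fails if it takes over 72 s, if anything falls off the work surface, if the arm or the gripper's body presses on something with over 40 N, if the wrist force passes 120 N, or if a joint passes its speed limit or range.

### The arm

A 6-joint arm with a two-finger parallel gripper is mounted at the origin on the work surface. World frame = base frame: x ahead of the robot, y to its left, z up, the work surface at z = 0. Lengths are in mm, angles in rad, forces in N, time in s.
With the tool pointing down it reaches from about 400 to 925 mm from the base axis. Payload 12.5 kg.
Tool frame: the origin (TCP) lies at the centre of the arm's flange, where the gripper is bolted on; the fingertips stand 190 mm ahead of it and the grasp point (between the pads) lies 171 mm ahead of it; z points along the fingers, y is the line along which they close (so a half turn about z gives the same grasp; the last joint's range is limited). The gripper opens to 95 mm and grips with 3 to 60 N. Pads are 20 mm wide; open, the fingers measure 119 mm over their backs; the gripper's body (75 mm by 180 mm) begins 59 mm behind the grasp point.
Start: joints at [1.227, 0.491, 1.559, -0, 1.092, -0.106], TCP at [147.204, 607.417, 404.761] pointing down, gripper open.
Joint ranges: [-3.1, 3.1], [-0.84, 2.19], [0.05, 2.79], [-1.13, 4.28], [0.06, 2.93], [-2.69, 2.69]. Speed limits (rad/s): [2.22, 2.22, 2.79, 3.14, 3.14, 3.14].

### API

Orientations are given as [roll, pitch, yaw] about the fixed x, y, z axes, in that order (R = Rz(yaw) Ry(pitch) Rx(roll)).
In Python, from cell import env, read_camera, search_frame, cut_out gives the robot as it stands. The module is installed in compiled form; this text tells all that it offers.
- The arm moves only by the tool move_arm, never from a script. Its argument "commands" is a list of rows, each a list of 3 entries, a list of its own where there are three numbers: the shift along the world's x, y, z normalised to -1 to 1, where 1 is 0.03 m, then the turn about the world's z normalised to -1 to 1, where 1 is 0.08 rad, then the opening, from -1 (shut) to 1 (fully open), so that 0 is half open. A call has 1 to 20 rows; each row shifts and turns the commanded pose from where the row before left it; what a row does not reach is not made up. A row lasts 1/12 s, in which the tool goes at most 41.7 mm and 7.16 degrees, less where a joint would pass 70% of its speed; a pose out of reach is approached as far as the arm can. A call with a number of a shift or a turn outside -1 to 1 is refused whole. A call with a gripper value outside its range is refused whole. The fingers move at their own pace and stop on an object; the grip force is fixed at half the most. Time passes only in rows, so rows that do not move let the fingers close. It gives the time, the measured TCP pose, the force, the opening and the grip force at its end, in the units of the state.
- env.state(): the state, without advancing time (a new reading comes with each control period).
- read_camera(name): name is "side" or "top"; returns a dict with "image" (420x560x3 uint8, red, green, blue), "fx", "fy", "cx", "cy" (pixels), "D" ([k1, k2, p1, p2, k3] as OpenCV has them; the pictures are not rectified), "rvec" (rotation vector, rad) and "tvec" (3), from world to camera coordinates, as OpenCV has them. Camera axes: x right, y down, z forward; pixel columns grow to the right and rows downward; lengths in mm; the calibration is good to about 2 mm. A picture is of the moment at which its call begins. There is no depth.
- env.job_done(): hands the job in; it is judged then, once.
Trained networks look in a picture, given as the dict that the camera call returned (one of the last four; its "shot" number tells which), for a name from the list of things; names that differ only in an ending like _2 or _b are one class to them, and where a whole thing is asked for, a point or a joint stands for the part that bears it (a point fixed in the world has none). Each returns a list of dicts, best first, with "confidence" (0 to 1); they miss things now and then, are a little off and sometimes report something else, mostly with a low value. They report only what shows in the picture. A call takes as long as a camera call. They do not tell look-alikes from the thing itself.
- search_frame(thing, picture): "at" ([column, row] in pixels, amid what is visible of it).
- cut_out(thing, picture): "region" (420x560 bool, what is visible of it) and "at" ([column, row] in pixels, amid what is visible of it).
The state is a dict: "t": time; "joints": joint angles; "qvel": joint speeds; "tau": joint torques, N m; "eef_pos": TCP position; "tcp_rot": TCP orientation; "ft_force": force on the tool from outside, world axes, zero at the start; "moment": the same for the moment, N m; "opening": opening from 0.0 (shut) to 1.0 (fully open); "grip_force": force on a finger pad.
Only numpy, scipy, OpenCV 4.12 (cv2) and the standard library are available. Lean on these libraries where they do the work, as an engineer would, in place of code of your own. Each camera call takes 0.05 s, during which the arm holds its last target. There are 200 camera calls.

## Working session

There is one attempt and no reset: what is moved stays moved. The work goes in short steps, Python scripts to look and compute and a tool call to move; the robot and the scene stay as the last step left them, time stands still between calls to the robot, and variables do not carry over. Pictures are saved under pics/ and viewed, at most 10 in all, crops included, and the job is handed in when it is done.

Besides the shell and the picture viewer there is one more tool, called after ">>>" in YAML: its name, and indented under it one key for each argument. move_arm: Moves the arm, as the interface text tells. Its arguments: {"type":"object","properties":{"commands":{"type":"array","items":{"type":"array"}}},"required":["commands"]}

```bash
mkdir -p pics
cat > h.py <<'E'
import numpy as np, cv2
from cell import env, read_camera, search_frame, cut_out
def ray(p,uv):
    K=np.array([[p["fx"],0,p["cx"]],[0,p["fy"],p["cy"]],[0,0,1.]])
    n=cv2.undistortPoints(np.array([[uv]],float),K,np.array(p["D"],float))[0,0]
    R,_=cv2.Rodrigues(np.array(p["rvec"],float)); t=np.array(p["tvec"],float).ravel()
    return -R.T@t, R.T@np.array([n[0],n[1],1.])
def at_z(p,uv,z):
    c,d=ray(p,uv); return c+d*(z-c[2])/d[2]
def proj(p,X):
    K=np.array([[p["fx"],0,p["cx"]],[0,p["fy"],p["cy"]],[0,0,1.]])
    return cv2.projectPoints(np.array(X,float).reshape(-1,1,3),np.array(p["rvec"],float),np.array(p["tvec"],float),K,np.array(p["D"],float))[0][:,0]
def save(p,name,crop=None,s=1):
    im=p["image"][:,:,::-1]
    if crop: x0,y0,x1,y1=crop; im=im[y0:y1,x0:x1]
    cv2.imwrite("pics/"+name,cv2.resize(im,None,fx=s,fy=s,interpolation=cv2.INTER_CUBIC))
E
python3 - <<'E'
from h import *
s=env.state(); print({k:np.round(v,3) for k,v in s.items()})
for n in ("top","side"):
    p=read_camera(n); save(p,n+"0.png",None,1.4)
    print(n,"cam",ray(p,(280,210))[0].round())
    for t in ("charger","pack","release","tray_ready","tray_flat","spent","spool","driver"):
        print(t,[(np.round(d["at"]).tolist(),round(d["confidence"],2),at_z(p,d["at"],{"pack":60,"release":78,"charger":30}.get(t,10)).round().tolist()[:2]) for d in search_frame(t,p)[:3]])
E
```

```text
{'t': np.float64(0.0), 'joints': array([ 1.227,  0.492,  1.559, -0.   ,  1.092, -0.106]), 'qvel': array([ 0.   ,  0.002, -0.   ,  0.001, -0.001,  0.001]), 'tau': array([ 2.0000e-03, -6.1264e+01, -2.5818e+01,  6.9000e-02,  4.8000e-02,
       -0.0000e+00]), 'eef_pos': array([147.193, 607.385, 404.174]), 'tcp_rot': array([-3.14 , -0.   ,  2.904]), 'ft_force': array([-0.076,  0.182,  0.507]), 'moment': array([0.028, 0.026, 0.074]), 'grip_force': np.float64(0.0), 'opening': np.float64(1.002)}
top cam [ 323.    3. 1049.]
charger [([284.0, 232.0], 0.69, [503.0, 20.0])]
pack [([354.0, 206.0], 0.9, [558.0, -123.0]), ([317.0, 304.0], 0.86, [358.0, -51.0]), ([349.0, 144.0], 0.68, [691.0, -111.0])]
release [([352.0, 141.0], 0.83, [691.0, -116.0]), ([354.0, 202.0], 0.82, [562.0, -120.0]), ([277.0, 205.0], 0.74, [551.0, 35.0])]
tray_ready [([436.0, 265.0], 0.9, [447.0, -301.0])]
tray_flat []
spent []
spool [([173.0, 170.0], 0.88, [637.0, 268.0])]
driver [([451.0, 187.0], 0.55, [617.0, -337.0])]
side cam [ 463. -542.  752.]
charger [([266.0, 235.0], 0.62, [505.0, 1.0])]
pack [([303.0, 284.0], 0.97, [560.0, -142.0]), ([355.0, 221.0], 0.97, [691.0, -4.0]), ([373.0, 270.0], 0.87, [697.0, -126.0])]
release [([201.0, 254.0], 0.81, [376.0, -68.0]), ([355.0, 211.0], 0.71, [690.0, 8.0]), ([304.0, 274.0], 0.7, [563.0, -132.0])]
tray_ready [([249.0, 378.0], 0.97, [449.0, -286.0])]
tray_flat []
spent [([214.0, 145.0], 0.66, [398.0, 320.0]), ([303.0, 222.0], 0.45, [591.0, 43.0])]
spool [([306.0, 150.0], 0.88, [633.0, 278.0])]
driver [([352.0, 392.0], 0.73, [620.0, -327.0])]
```

View pics/top0.png

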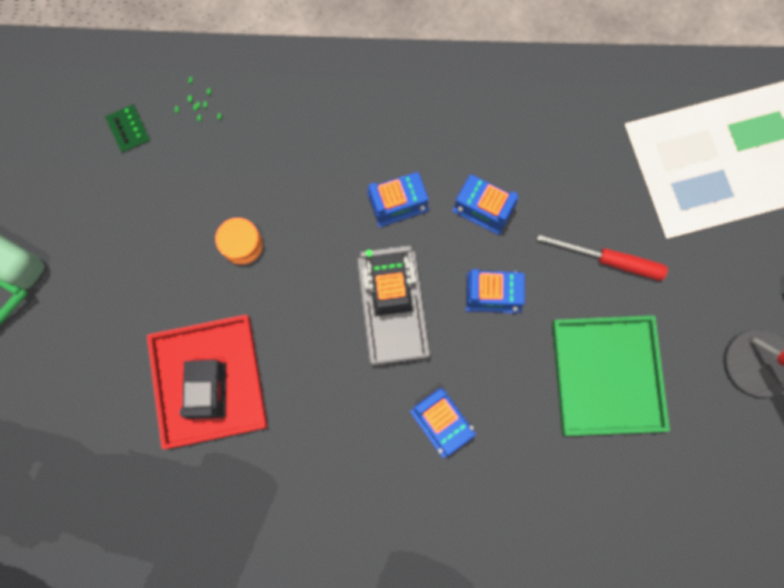

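View pics/side0.png

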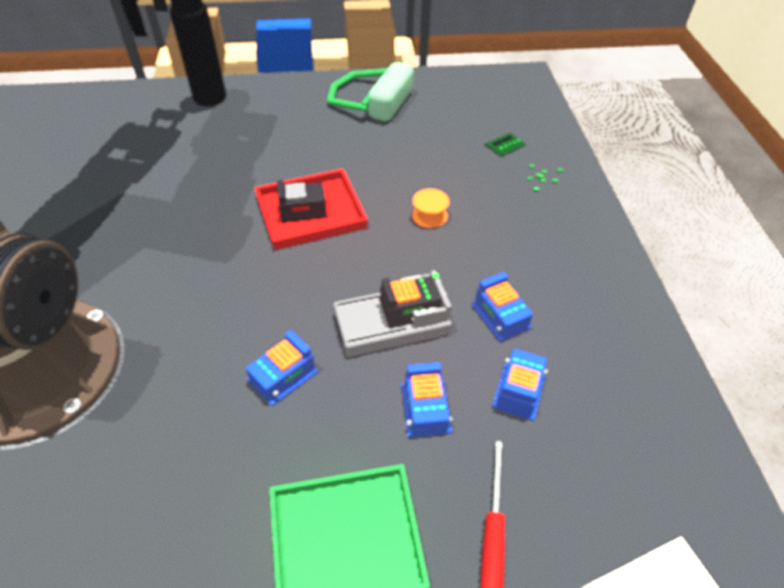

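The dark grey pack with the orange button on the grey charger, at about (279,205) in the top picture (unscaled), is the one meant. The look-alikes at about (284,142), (347,145), (354,208) and (317,304) are all blue. The green tray is at (436,268) on the right, and the spent pack in the red tray is at (145,277). Next I'll enlarge the charger.

Run:
```python
from h import *
import pickle
out=[];
for n,c in (("top",(245,165,325,265)),("side",(230,185,330,260))):
    p=read_camera(n); pickle.dump(p,open(n+".pkl","wb"))
    x0,y0,x1,y1=c; s=400/(x1-x0)
    im=cv2.resize(p["image"][y0:y1,x0:x1,::-1],None,fx=s,fy=s,interpolation=cv2.INTER_CUBIC)
    out.append(np.vstack([im,np.zeros((500-im.shape[0],400,3),np.uint8)]))
    for t in ("release","charger","pack","tray_ready"):
        for d in cut_out(t,p):
            m=d["region"]; q=cv2.minAreaRect(cv2.findNonZero(m.astype(np.uint8)))
            if t=="tray_ready" or abs(d["at"][0]-(280 if n=="top" else 290))<25: print(n,t,np.round(d["at"],1),round(d["confidence"],2),m.sum(),cv2.boxPoints(q).round(1).tolist())
cv2.imwrite("pics/crop.png",np.hstack(out))
```

```text
top release [282.7 137.7] 0.84 299 [[269.3999938964844, 147.6999969482422], [270.20001220703125, 128.39999389648438], [302.79998779296875, 129.6999969482422], [302.0, 149.0]]
top release [277.5 204.5] 0.66 266 [[270.0, 196.0], [287.0, 196.0], [287.0, 212.0], [270.0, 212.0]]
top charger [281.8 231.1] 0.58 2168 [[254.0, 179.8000030517578], [297.5, 174.3000030517578], [307.8999938964844, 255.6999969482422], [264.3999938964844, 261.20001220703125]]
top pack [279.8 203.9] 0.57 1121 [[261.6000061035156, 182.8000030517578], [289.8999938964844, 179.3000030517578], [295.29998779296875, 222.10000610351562], [267.0, 225.60000610351562]]
top pack [282.9 142.4] 0.56 1164 [[260.20001220703125, 131.6999969482422], [298.70001220703125, 120.19999694824219], [307.79998779296875, 150.8000030517578], [269.3999938964844, 162.3000030517578]]
top tray_ready [434.4 266.7] 0.56 6359 [[393.0, 227.39999389648438], [472.1000061035156, 221.8000030517578], [478.29998779296875, 307.79998779296875], [399.1000061035156, 313.5]]
side release [291.5 210.9] 0.81 274 [[278.1000061035156, 201.5], [295.1000061035156, 197.
[... 667 characters left out ...]
 1119 [[265.0, 202.39999389648438], [305.20001220703125, 187.3000030517578], [317.5, 220.10000610351562], [277.29998779296875, 235.10000610351562]]
side pack [304.2 282.8] 0.91 1559 [[283.29998779296875, 261.5], [315.70001220703125, 257.29998779296875], [322.3999938964844, 308.70001220703125], [290.0, 312.8999938964844]]
side pack [290.6 211.7] 0.77 1193 [[269.79998779296875, 199.1999969482422], [313.0, 196.3000030517578], [315.29998779296875, 230.89999389648438], [272.1000061035156, 233.8000030517578]]
side tray_ready [249.2 381.7] 0.93 8173 [[186.1999969482422, 348.29998779296875], [290.79998779296875, 330.8999938964844], [305.5, 418.8999938964844], [200.89999389648438, 436.3999938964844]]
```

View pics/crop.png

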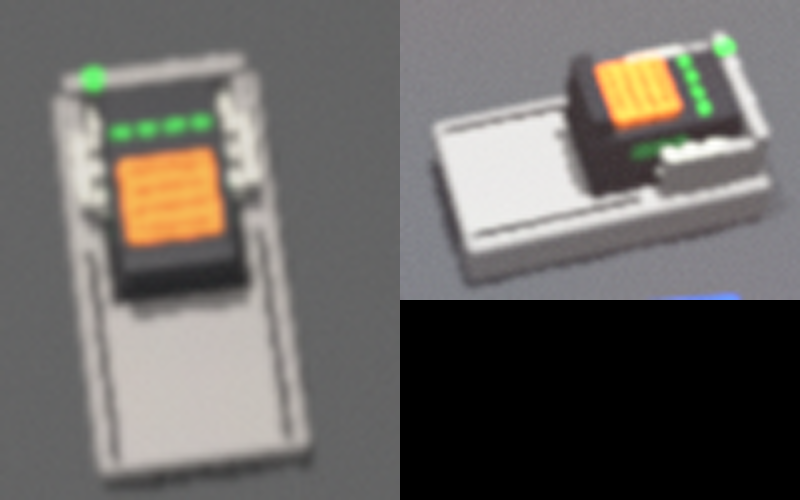

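Confirmed: the dark pack with the green band sits on the charger. Its orange button is at about (279,204) in the top picture and (292,209) in the side picture, and the open end points toward the robot. Next I fit the charger pose from the corners.

Run:
```python
from h import *
import pickle
from scipy.optimize import least_squares
P={n:pickle.load(open(n+".pkl","rb")) for n in("top","side")}
obs=[("top",(-112,45,30),(101,468)),("top",(-112,-45,30),(307,442)),
("top",(-26,19,78),(125,246)),("top",(-26,-19,78),(226,238)),("top",(8,19,78),(115,158)),("top",(8,-19,78),(216,148)),
("side",(-112,45,30),(434,124)),("side",(-112,-45,30),(470,250)),("side",(-112,-45,0),(475,283)),("side",(54,-45,30),(769,182)),
("side",(-26,19,78),(595,64)),("side",(8,19,78),(661,57)),("side",(8,-19,78),(684,116)),("side",(-26,-19,78),(613,129))]
def px(n,c): return (245+c[0]/5-.4,165+c[1]/5-.4) if n=="top" else (230+(c[0]-400)/4-.4,185+c[1]/4-.4)
def W(q,X):
    c,s=np.cos(q[2]),np.sin(q[2]); return (q[0]+c*X[0]-s*X[1],q[1]+s*X[0]+c*X[1],X[2])
def res(q,O): return np.concatenate([proj(P[n],W(q,X))[0]-px(n,c) for n,X,c in O])
for names in (("top",),("side",),("top","side")):
    O=[o for o in obs if o[0] in names]
    r=least_squares(res,[540,20,0.1],args=(O,),loss="soft_l1",x_scale=[1,1,.01]); print(names,r.x.round(3)); print(r.fun.reshape(-1,2).round(1).tolist())
q=r.x
print("release_top",np.round(W(q,(-9,0,78)),1))
# tray: fit from mask corners at top rim
for n,cs in (("top",[(393,227.4),(472,225),(478,307.8),(402,311)]),):
    print([at_z(P[n],c,22).round().tolist() for c in [(555/1.4,319/1.4),(655/1.4,317/1.4),(668/1.4,431/1.4),(565/1.4,435/1.4)]])
print([at_z(P["side"],c,22).round().tolist() for c in [(271/1.4,488/1.4),(404/1.4,467/1.4)]])
```

```text
('top',) [5.62273e+02 3.30550e+01 1.62000e-01]
[[-0.9, 1.4], [1.0, 0.9], [0.8, -1.1], [-0.7, -1.9], [0.7, 0.3], [-0.9, -0.1]]
('side',) [5.65384e+02 3.45840e+01 1.65000e-01]
[[-0.5, -0.5], [-0.3, 0.6], [-0.9, 0.6], [1.3, 0.9], [0.7, 0.9], [-0.3, -0.5], [-0.6, -1.9], [1.2, -1.9]]
('top', 'side') [5.64044e+02 3.36020e+01 1.62000e-01]
[[-1.2, 0.5], [0.7, 0.1], [0.5, -1.9], [-0.9, -2.7], [0.5, -0.6], [-1.1, -1.0], [-1.1, -0.2], [-1.0, 1.0], [-1.6, 1.0], [0.8, 1.4], [0.1, 1.3], [-0.8, -0.1], [-1.2, -1.5], [0.6, -1.4]]
release_top [555.2  32.1  78. ]
[[521.0, -216.0, 22.0], [529.0, -365.0, 22.0], [362.0, -376.0, 22.0], [351.0, -228.0, 22.0]]
[[356.0, -229.0, 22.0], [525.0, -218.0, 22.0]]
```

>>> move_arm:
  commands:
    - [[0.675,-0.958,0],0.25,-1]
    - [[0.675,-0.958,0],0.25,-1]
    - [[0.675,-0.958,0],0.25,-1]
    - [[0.675,-0.958,0],0.25,-1]
    - [[0.675,-0.958,0],0.25,-1]
    - [[0.675,-0.958,0],0.25,-1]
    - [[0.675,-0.958,0],0.25,-1]
    - [[0.675,-0.958,0],0.25,-1]
    - [[0.675,-0.958,0],0.25,-1]
    - [[0.675,-0.958,0],0.25,-1]
    - [[0.675,-0.958,0],0.25,-1]
    - [[0.675,-0.958,0],0.25,-1]
    - [[0.675,-0.958,0],0.25,-1]
    - [[0.675,-0.958,0],0.25,-1]
    - [[0.675,-0.958,0],0.25,-1]
    - [[0.675,-0.958,0],0.25,-1]
    - [[0.675,-0.958,0],0.25,-1]
    - [[0.675,-0.958,0],0.25,-1]
    - [[0.675,-0.958,0],0.25,-1]
    - [[0.675,-0.958,0],0.25,-1]

```text
t: 3.07
eef_pos: [552.9, 30.9, 404.9]
tcp_rot: [3.142, 0.0, -2.979]
ft_force: [0.8, 0.8, -0.3]
opening: 0.001
grip_force: 0.0
```

>>> move_arm:
  commands:
    - [[0,0,-0.6],0,-1]
    - [[0,0,-0.6],0,-1]
    - [[0,0,-0.6],0,-1]
    - [[0,0,-0.6],0,-1]
    - [[0,0,-0.6],0,-1]
    - [[0,0,0],0,-1]
    - [[0,0,0],0,-1]
    - [[0,0,0],0,-1]

```text
t: 3.73
eef_pos: [552.5, 32.6, 315.7]
tcp_rot: [-3.141, 0.001, -2.979]
ft_force: [0.3, -0.2, 1.0]
opening: 0.004
grip_force: 0.0
```

>>> move_arm:
  commands:
    - [[0,0,-0.5],0,-1]
    - [[0,0,-0.5],0,-1]
    - [[0,0,0],0,-1]
    - [[0,0,0],0,-1]

```text
t: 4.07
eef_pos: [552.4, 32.6, 285.5]
tcp_rot: [3.142, 0.0, -2.979]
ft_force: [-0.5, 0.0, 0.1]
opening: 0.005
grip_force: 0.0
```

Run:
```python
from h import *
p=read_camera("side"); save(p,"s1.png",(225,140,345,260),5)
e=env.state()["eef_pos"]; print(e, proj(p,[e-[0,0,190]]))
```

```text
[552.46954055  32.65311482 285.93068374] [[287.77050627 201.12261217]]
```

View pics/s1.png

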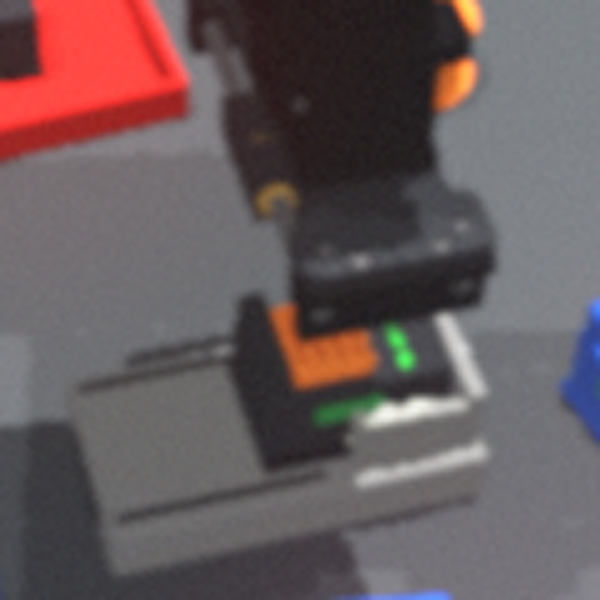

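The gripper body hides the fingertips, but they project to (288,201), above the front half of the button, which is where I want them. I'll descend by feel.

>>> move_arm:
  commands:
    - [[0,0,-0.2],0,-1]
    - [[0,0,-0.2],0,-1]
    - [[0,0,-0.1],0,-1]
    - [[0,0,0],0,-1]
    - [[0,0,0],0,-1]

```text
t: 4.53
eef_pos: [552.2, 32.6, 269.6]
tcp_rot: [3.141, -0.0, -2.979]
ft_force: [0.3, 0.3, 0.1]
opening: 0.007
grip_force: 0.0
```

>>> move_arm:
  commands:
    - [[0,0,-0.05],0,-1]
    - [[0,0,-0.05],0,-1]
    - [[0,0,0],0,-1]
    - [[0,0,0],0,-1]

```text
t: 4.87
eef_pos: [552.3, 32.6, 267.1]
tcp_rot: [-3.142, 0.001, -2.979]
ft_force: [-0.3, 0.3, 5.1]
opening: -0.0
grip_force: 2.3
```

>>> move_arm:
  commands:
    - [[0,0,-0.05],0,-1]
    - [[0,0,-0.05],0,-1]
    - [[0,0,0],0,-1]
    - [[0,0,0],0,-1]

```text
t: 5.2
eef_pos: [552.3, 32.6, 264.3]
tcp_rot: [-3.142, 0.001, -2.979]
ft_force: [-1.7, 0.2, 9.1]
opening: 0.005
grip_force: 4.6
```

```bash
python3 -c "
from h import *
s=env.state();print(s['t'],s['eef_pos'].round(2),s['ft_force'].round(2))
p=read_camera('side');s=env.state();print(s['t'],s['eef_pos'].round(2),s['ft_force'].round(2))"
```

```text
5.2 [552.26  32.63 264.34] [-1.71  0.25  9.13]
5.25 [552.26  32.62 264.36] [-2.69 -0.11  8.86]
```

>>> move_arm:
  commands:
    - [[0,0,-0.03],0,-1]
    - [[0,0,-0.03],0,-1]
    - [[0,0,0],0,-1]
    - [[0,0,0],0,-1]

```text
t: 5.58
eef_pos: [552.2, 32.6, 262.8]
tcp_rot: [-3.141, 0.001, -2.979]
ft_force: [-3.9, 0.1, 12.0]
opening: 0.004
grip_force: 5.9
```

>>> move_arm:
  commands:
    - [[0,0,-0.01],0,-1]
    - [[0,0,0],0,-1]
    - [[-0.033,-0.0054,0],0,-1]
    - [[-0.033,-0.0054,0],0,-1]
    - [[-0.033,-0.0054,0],0,-1]
    - [[0,0,0],0,-1]

```text
t: 6.08
eef_pos: [550.0, 32.1, 263.0]
tcp_rot: [-3.141, 0.004, -2.979]
ft_force: [1.4, 1.3, 11.3]
opening: 0.005
grip_force: 5.7
```

>>> move_arm:
  commands:
    - [[0,0,-0.015],0,-1]
    - [[0,0,0],0,-1]
    - [[0,0,0],0,-1]

```text
t: 6.33
eef_pos: [550.0, 32.1, 262.5]
tcp_rot: [-3.141, 0.004, -2.979]
ft_force: [1.6, 0.9, 12.5]
opening: 0.007
grip_force: 6.1
```

>>> move_arm:
  commands:
    - [[-0.033,-0.0054,0],0,-1]
    - [[-0.033,-0.0054,0],0,-1]
    - [[-0.033,-0.0054,0],0,-1]
    - [[0,0,0],0,-1]

```text
t: 6.67
eef_pos: [547.1, 31.6, 262.6]
tcp_rot: [-3.141, 0.005, -2.979]
ft_force: [2.6, 0.5, 12.2]
opening: 0.005
grip_force: 6.1
```

>>> move_arm:
  commands:
    - [[-0.033,-0.0054,0],0,-1]
    - [[-0.033,-0.0054,0],0,-1]
    - [[-0.033,-0.0054,0],0,-1]
    - [[0,0,0],0,-1]

```text
t: 7.0
eef_pos: [544.1, 31.1, 262.6]
tcp_rot: [-3.141, 0.005, -2.979]
ft_force: [1.8, -0.9, 12.5]
opening: 0.003
grip_force: 6.1
```

>>> move_arm:
  commands:
    - [[-0.033,-0.0054,0],0,-1]
    - [[-0.033,-0.0054,0],0,-1]
    - [[-0.033,-0.0054,0],0,-1]
    - [[0,0,0],0,-1]

```text
t: 7.33
eef_pos: [541.1, 30.6, 262.6]
tcp_rot: [-3.141, 0.005, -2.979]
ft_force: [2.8, 1.1, 12.5]
opening: 0.001
grip_force: 6.1
```

>>> move_arm:
  commands:
    - [[-0.033,-0.0054,0],0,-1]
    - [[-0.033,-0.0054,0],0,-1]
    - [[-0.033,-0.0054,0],0,-1]
    - [[-0.033,-0.0054,0],0,-1]
    - [[-0.033,-0.0054,0],0,-1]
    - [[-0.033,-0.0054,0],0,-1]

```text
t: 7.83
eef_pos: [535.3, 29.7, 262.5]
tcp_rot: [-3.141, 0.005, -2.979]
ft_force: [3.2, 0.4, 12.2]
opening: 0.003
grip_force: 6.1
```

Run:
```python
from h import *
p=read_camera("side"); save(p,"s2.png",(225,140,345,260),5); print(env.state()["ft_force"].round(1))
```

```text
[ 2.9  0.1 12.3]
```

View pics/s2.png

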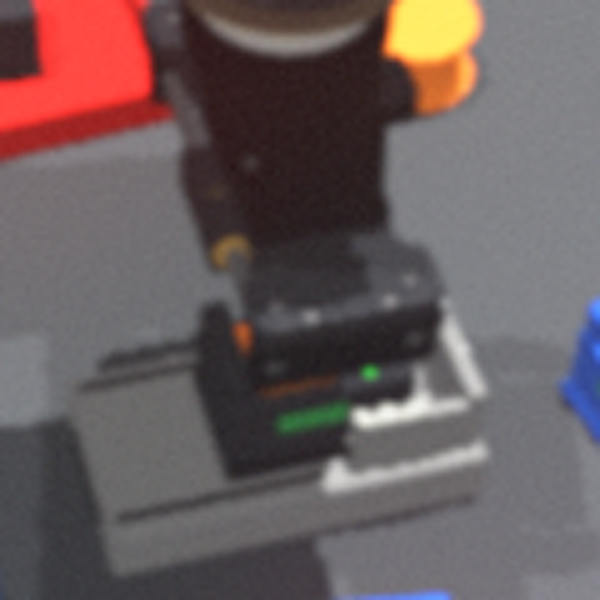

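The pack is sliding: its front face moved from about column 272 to 265, roughly 15 mm. The button is still pressed and the pull is about 3 N, so I carry on.

>>> move_arm:
  commands:
    - [[-0.05,-0.008,0],0,-1]
    - [[-0.05,-0.008,0],0,-1]
    - [[-0.05,-0.008,0],0,-1]
    - [[-0.05,-0.008,0],0,-1]
    - [[-0.05,-0.008,0],0,-1]
    - [[-0.05,-0.008,0],0,-1]
    - [[-0.05,-0.008,0],0,-1]
    - [[-0.05,-0.008,0],0,-1]

```text
t: 8.55
eef_pos: [523.3, 27.7, 262.5]
tcp_rot: [-3.141, 0.005, -2.98]
ft_force: [3.2, 0.3, 12.3]
opening: 0.005
grip_force: 6.1
```

>>> move_arm:
  commands:
    - [[-0.05,-0.008,0],0,-1]
    - [[-0.05,-0.008,0],0,-1]
    - [[-0.05,-0.008,0],0,-1]
    - [[-0.05,-0.008,0],0,-1]
    - [[-0.05,-0.008,0],0,-1]
    - [[-0.05,-0.008,0],0,-1]
    - [[-0.05,-0.008,0],0,-1]
    - [[-0.05,-0.008,0],0,-1]

```text
t: 9.22
eef_pos: [511.3, 25.8, 262.5]
tcp_rot: [-3.141, 0.005, -2.98]
ft_force: [2.5, -0.7, 11.9]
opening: 0.005
grip_force: 6.1
```

>>> move_arm:
  commands:
    - [[-0.05,-0.008,0],0,-1]
    - [[-0.05,-0.008,0],0,-1]
    - [[-0.05,-0.008,0],0,-1]
    - [[-0.05,-0.008,0],0,-1]
    - [[-0.05,-0.008,0],0,-1]
    - [[-0.05,-0.008,0],0,-1]
    - [[-0.05,-0.008,0],0,-1]
    - [[-0.05,-0.008,0],0,-1]

```text
t: 9.88
eef_pos: [499.3, 23.9, 262.4]
tcp_rot: [-3.141, 0.005, -2.979]
ft_force: [3.1, 1.3, 12.1]
opening: 0.002
grip_force: 6.2
```

>>> move_arm:
  commands:
    - [[-0.05,-0.008,0],0,-1]
    - [[-0.05,-0.008,0],0,-1]
    - [[-0.05,-0.008,0],0,-1]
    - [[-0.05,-0.008,0],0,-1]
    - [[-0.05,-0.008,0],0,-1]
    - [[-0.05,-0.008,0],0,-1]
    - [[-0.05,-0.008,0],0,-1]
    - [[-0.05,-0.008,0],0,-1]
    - [[0,0,0],0,-1]
    - [[0,0,0],0,-1]

```text
t: 10.72
eef_pos: [487.1, 21.9, 262.3]
tcp_rot: [-3.141, 0.004, -2.979]
ft_force: [1.8, -0.1, 11.9]
opening: 0.002
grip_force: 6.3
```

Run:
```python
from h import *
p=read_camera("side"); save(p,"s3.png",(225,140,345,260),5); print(env.state()["ft_force"].round(1))
```

```text
[ 2.4 -0.1 13.1]
```

View pics/s3.png

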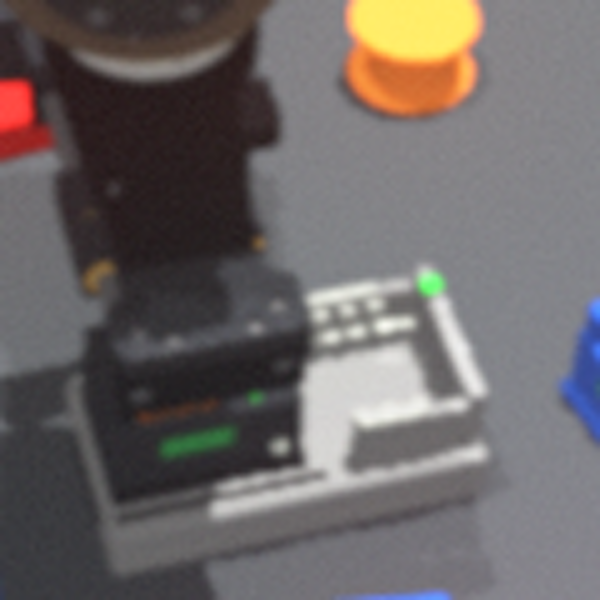

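The pack is fully off the rails; its front face is now near the deck's front edge at about (247,237). I lift off, open the fingers and measure where it lies.

>>> move_arm:
  commands:
    - [[0,0,0.1],0,-1]
    - [[0,0,0.3],0,-1]
    - [[0,0,0.8],0,-1]
    - [[0,0,0.8],0,1]
    - [[0,0,0.8],0,1]
    - [[0,0,0.8],0,1]
    - [[0,0,0.8],0,1]
    - [[0,0,0.8],0,1]
    - [[0,0,0.8],0,1]
    - [[0,0,0],0,1]
    - [[0,0,0],0,1]

```text
t: 11.68
eef_pos: [486.1, 22.1, 442.0]
tcp_rot: [-3.141, 0.002, -2.979]
ft_force: [0.1, -0.8, -0.4]
opening: 0.51
grip_force: 0.0
```

Run:
```python
from h import *
p=read_camera("side"); save(p,"s4.png",(210,150,330,260),5); print(env.state()["opening"], env.state()["eef_pos"].round(1))
for t in("release","pack"):
  for d in cut_out(t,p): print(t,np.round(d["at"],1),round(d["confidence"],2),cv2.boxPoints(cv2.minAreaRect(cv2.findNonZero(d["region"].astype(np.uint8)))).round(1).tolist())
```

```text
0.553505914375081 [486.   22.1 441. ]
release [302.8 276.9] 0.79 [[290.8999938964844, 302.8999938964844], [293.29998779296875, 265.8999938964844], [315.0, 267.29998779296875], [312.6000061035156, 304.29998779296875]]
release [354.7 208.3] 0.78 [[345.6000061035156, 205.60000610351562], [365.29998779296875, 199.39999389648438], [374.79998779296875, 229.0], [355.1000061035156, 235.3000030517578]]
release [257.9 213.5] 0.61 [[246.8000030517578, 207.3000030517578], [263.5, 203.10000610351562], [267.70001220703125, 219.8000030517578], [251.0, 224.0]]
pack [260.7 218.1] 0.98 [[239.5, 205.1999969482422], [282.70001220703125, 201.39999389648438], [285.8999938964844, 237.0], [242.6999969482422, 240.8000030517578]]
pack [304.8 284.5] 0.93 [[283.79998779296875, 261.0], [315.5, 256.70001220703125], [322.5, 309.5], [290.79998779296875, 313.79998779296875]]
pack [372.  271.4] 0.92 [[351.29998779296875, 291.70001220703125], [363.29998779296875, 247.6999969482422], [392.0, 255.60000610351562], [380.0, 299.6000061035156]]
pack [354.5 217.6] 0.85 [[330.5, 208.6999969482422], [357.5, 190.6999969482422], [383.8999938964844, 230.39999389648438], [356.8999938964844, 248.39999389648438]]
pack [203.3 266.3] 0.7 [[171.0, 264.70001220703125], [208.10000610351562, 234.39999389648438], [230.0, 261.29998779296875], [192.89999389648438, 291.5]]
```

View pics/s4.png

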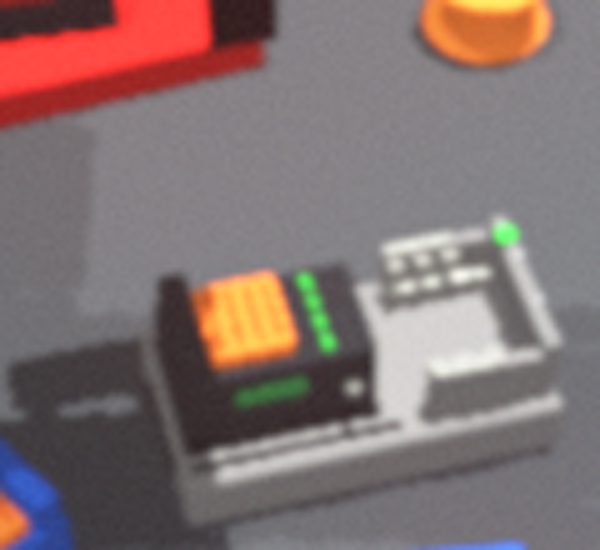

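Run:
```python
from h import *
import pickle
p=pickle.load(open("side.pkl","rb"))
A=np.mean([[278.1,201.5],[295.1,197.2],[299.2,213.7],[282.2,217.9]],0);B=np.mean([[246.8,207.3],[263.5,203.1],[267.7,219.8],[251,224]],0)
a,b=at_z(p,A,78),at_z(p,B,78);u=np.array([np.cos(.162),np.sin(.162),0])
print(a,b,a-b,(a-b)@u,"grip from charger fit",np.array([564.0,33.6])-(65-8)*u[:2],"from button now",(b+17*u)[:2])
```

```text
[554.55293376  30.4856612   78.        ] [488.70389688  20.77168365  78.        ] [65.84903688  9.71397755  0.        ] 66.55364407578429 grip from charger fit [507.74631965  24.40633655] from button now [505.48131032  23.51365345]
```

>>> move_arm:
  commands:
    - [[0.34,0.04,0],0,1]
    - [[0.34,0.04,0],0,1]
    - [[0,0,-0.5],0,1]
    - [[0,0,-0.5],0,1]
    - [[0,0,-0.5],0,1]
    - [[0,0,-0.5],0,1]
    - [[0,0,-0.5],0,1]
    - [[0,0,-0.5],0,1]
    - [[0,0,-0.5],0,1]
    - [[0,0,-0.5],0,1]
    - [[0,0,0],0,1]
    - [[0,0,0],0,1]

```text
t: 12.83
eef_pos: [507.5, 24.5, 320.4]
tcp_rot: [3.141, -0.002, -2.979]
ft_force: [0.9, 0.8, 0.5]
opening: 0.998
grip_force: 0.0
```

>>> move_arm:
  commands:
    - [[0,0,-0.5],0,1]
    - [[0,0,-0.5],0,1]
    - [[0,0,-0.5],0,1]
    - [[0,0,-0.5],0,1]
    - [[0,0,-0.4],0,1]
    - [[0,0,-0.4],0,1]
    - [[0,0,-0.2],0,1]
    - [[0,0,0],0,1]
    - [[0,0,0],0,1]

```text
t: 13.58
eef_pos: [507.2, 24.4, 231.7]
tcp_rot: [-3.142, 0.0, -2.979]
ft_force: [0.0, -0.6, -0.8]
opening: 1.0
grip_force: 0.0
```

No contact on the way down. Closing now.

>>> move_arm:
  commands:
    - [[0,0,0],0,-1]
    - [[0,0,0],0,-1]
    - [[0,0,0],0,-1]
    - [[0,0,0],0,-1]
    - [[0,0,0],0,-1]
    - [[0,0,0],0,-1]
    - [[0,0,0],0,-1]
    - [[0,0,0],0,-1]
    - [[0,0,0],0,-1]
    - [[0,0,0],0,-1]
    - [[0,0,0],0,-1]
    - [[0,0,0],0,-1]

```text
t: 14.58
eef_pos: [506.8, 24.4, 231.3]
tcp_rot: [3.142, 0.0, -2.979]
ft_force: [0.4, -0.0, 1.0]
opening: 0.523
grip_force: 30.0
```

>>> move_arm:
  commands:
    - [[0,0,0.2],0,-1]
    - [[0,0,0.3],0,-1]
    - [[0,0,0.5],0,-1]
    - [[0,0,0.8],0,-1]
    - [[0,0,0.8],0,-1]
    - [[0,0,0.8],0,-1]
    - [[0,0,0.6],0,-1]
    - [[0,0,0],0,-1]
    - [[0,0,0],0,-1]

```text
t: 15.33
eef_pos: [506.4, 24.5, 351.8]
tcp_rot: [-3.141, 0.002, -2.979]
ft_force: [0.3, 0.5, -4.2]
opening: 0.526
grip_force: 30.0
```

>>> move_arm:
  commands:
    - [[-0.137,-0.764,0],-0.08,-1]
    - [[-0.137,-0.764,0],-0.08,-1]
    - [[-0.137,-0.764,0],-0.08,-1]
    - [[-0.137,-0.764,0],-0.08,-1]
    - [[-0.137,-0.764,0],-0.08,-1]
    - [[-0.137,-0.764,0],-0.08,-1]
    - [[-0.137,-0.764,0],-0.08,-1]
    - [[-0.137,-0.764,0],-0.08,-1]
    - [[-0.137,-0.764,0],-0.08,-1]
    - [[-0.137,-0.764,0],-0.08,-1]
    - [[-0.137,-0.764,0],-0.08,-1]
    - [[-0.137,-0.764,0],-0.08,-1]
    - [[-0.137,-0.764,0],-0.08,-1]
    - [[-0.137,-0.764,0],-0.08,-1]
    - [[0,0,0],0,-1]
    - [[0,0,0],0,-1]
    - [[0,0,0],0,-1]

```text
t: 16.75
eef_pos: [449.1, -296.1, 350.0]
tcp_rot: [3.14, -0.002, -3.069]
ft_force: [0.1, -0.2, -4.3]
opening: 0.525
grip_force: 30.0
```

>>> move_arm:
  commands:
    - [[0,0,-0.5],0,-1]
    - [[0,0,-0.5],0,-1]
    - [[0,0,-0.5],0,-1]
    - [[0,0,-0.5],0,-1]
    - [[0,0,-0.5],0,-1]
    - [[0,0,-0.5],0,-1]
    - [[0,0,-0.5],0,-1]
    - [[0,0,-0.4],0,-1]
    - [[0,0,-0.2],0,-1]
    - [[0,0,0],0,-1]
    - [[0,0,0],0,-1]

```text
t: 17.67
eef_pos: [449.5, -296.0, 228.2]
tcp_rot: [3.141, -0.0, -3.068]
ft_force: [0.4, -0.1, -4.7]
opening: 0.522
grip_force: 30.0
```

Run:
```python
from h import *
p=read_camera("side"); q=read_camera("top")
cv2.imwrite("pics/s5.png",cv2.resize(np.hstack([p["image"][230:420,150:350,::-1],q["image"][190:380,340:540,::-1]]),None,fx=2,fy=2))
```

```text
(no output)
```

View pics/s5.png

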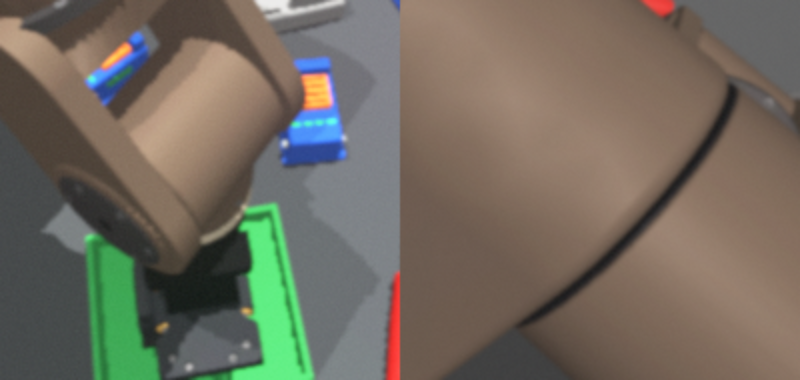

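The gripper and pack are over the middle of the green tray, at about (249,385) in the side picture; the arm blocks the top view. Now the last 22 mm, gently.

>>> move_arm:
  commands:
    - [[0,0,-0.2],0,-1]
    - [[0,0,-0.2],0,-1]
    - [[0,0,-0.1],0,-1]
    - [[0,0,-0.1],0,-1]
    - [[0,0,-0.07],0,-1]
    - [[0,0,0],0,-1]
    - [[0,0,0],0,-1]

```text
t: 18.35
eef_pos: [449.3, -296.5, 208.0]
tcp_rot: [3.141, -0.0, -3.069]
ft_force: [-0.6, 0.1, -3.1]
opening: 0.524
grip_force: 30.0
```

>>> move_arm:
  commands:
    - [[0,0,-0.04],0,-1]
    - [[0,0,0],0,-1]
    - [[0,0,0],0,-1]

```text
t: 18.6
eef_pos: [449.2, -296.5, 207.0]
tcp_rot: [3.142, 0.0, -3.069]
ft_force: [0.4, 0.4, -2.9]
opening: 0.527
grip_force: 30.0
```

>>> move_arm:
  commands:
    - [[0,0,-0.025],0,-1]
    - [[0,0,0],0,-1]
    - [[0,0,0],0,-1]

```text
t: 18.85
eef_pos: [449.3, -296.5, 206.3]
tcp_rot: [-3.141, 0.0, -3.069]
ft_force: [0.3, -0.3, -2.4]
opening: 0.524
grip_force: 30.0
```

>>> move_arm:
  commands:
    - [[0,0,-0.02],0,-1]
    - [[0,0,0],0,-1]
    - [[0,0,0],0,-1]

```text
t: 19.1
eef_pos: [449.3, -296.5, 206.2]
tcp_rot: [-3.141, 0.0, -3.069]
ft_force: [-1.3, 1.2, 7.3]
opening: 0.524
grip_force: 30.0
```

The force has turned to +7 N, so the pack is resting on the tray floor. I release and go up.

>>> move_arm:
  commands:
    - [[0,0,0.01],0,-1]
    - [[0,0,0],0,1]
    - [[0,0,0],0,1]
    - [[0,0,0],0,1]
    - [[0,0,0],0,1]
    - [[0,0,0],0,1]
    - [[0,0,0],0,1]
    - [[0,0,0],0,1]
    - [[0,0,0],0,1]
    - [[0,0,0],0,1]
    - [[0,0,0],0,1]
    - [[0,0,0],0,1]

```text
t: 20.1
eef_pos: [449.2, -296.5, 205.8]
tcp_rot: [3.141, -0.0, -3.069]
ft_force: [0.9, 0.3, -0.4]
opening: 0.995
grip_force: 0.0
```

>>> move_arm:
  commands:
    - [[0,0,0.2],0,1]
    - [[0,0,0.5],0,1]
    - [[0,0,0.8],0,1]
    - [[0,0,0.8],0,1]
    - [[0,0,0.8],0,1]
    - [[0,0,0.8],0,1]
    - [[0,0,0.8],0,1]
    - [[0,0,0.8],0,1]
    - [[0,0.8,0.5],0,1]
    - [[0,0.9,0],0,1]
    - [[0,0.9,0],0,1]
    - [[0,0.9,0],0,1]
    - [[0,0.9,0],0,1]
    - [[0,0.9,0],0,1]
    - [[0,0.9,0],0,1]
    - [[0,0.9,0],0,1]
    - [[0,0.9,0],0,1]
    - [[0,0,0],0,1]
    - [[0,0,0],0,1]
    - [[0,0,0],0,1]

```text
t: 21.77
eef_pos: [449.3, -56.7, 386.2]
tcp_rot: [-3.141, 0.0, -3.068]
ft_force: [-0.4, 0.1, 0.2]
opening: 1.0
grip_force: 0.0
```

Run:
```python
from h import *
p=read_camera("side"); q=read_camera("top")
cv2.imwrite("pics/s6.png",cv2.resize(np.hstack([p["image"][230:420,150:350,::-1],q["image"][190:380,340:540,::-1]]),None,fx=2,fy=2))
```

```text
(no output)
```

View pics/s6.png

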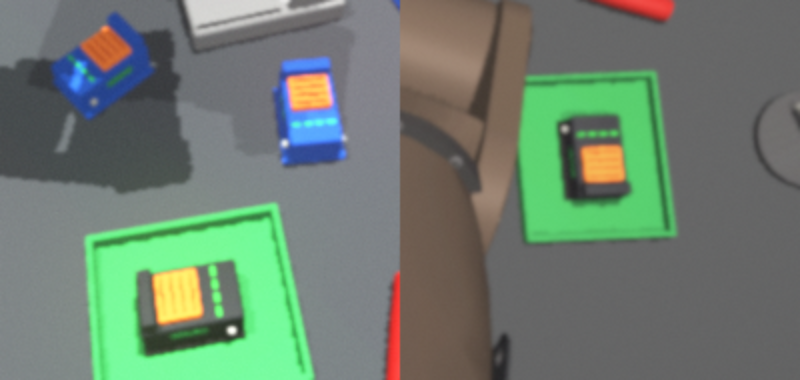

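The pack stands flat in the middle of the green tray, at about (245,383) in the side picture and (438,268) in the top one. The fingers are clear.

```bash
python3 -c "
from cell import env
print(env.job_done())"
```

```text
the job is handed in; nothing more can be done
None
```

The charged pack was slid off the charger with its button held down and set flat in the middle of the green tray, then released; I handed the job in at about 22 s, no verdict came back, and the arm kept clear of the spent pack, spool and screwdriver.

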